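Nest the candle cups, then hold the spring tray open at the mark

TASK

Make the stepped candle holder: nest the three steel cups, the medium one inside the large one and the small one inside the medium one, each sitting fully down and upright, with the large cup standing on the tiles. Then pull the self-closing candle tray of the pine chest out until its front face is level with the upright steel marker plate beside the chest, and keep holding it still there so that I can take a candle out: finish while holding, do not let go. Leave everything else on the sill where it is.

Things in the scene. Friction and masses are not known exactly. Their poses are not given: they have to be found in the camera images.
- cup_large: Large round steel cup, open at the top, straight sides: outer diameter 82 mm, height 34 mm, wall 3 mm, floor 4 mm thick. Loose, 160 g (varies by about 30 %). Origin: centre of its underside; z up. The three cups change places from start to start.
- cup_medium: Medium round steel cup, open at the top, straight sides: outer diameter 62 mm, height 56 mm, wall 3 mm, floor 4 mm. Loose, 120 g. Origin: centre of its underside; z up. Seated in the large cup (inner diameter 76 mm) its origin is 4 mm above the large cup's, and its rim stands 26 mm above the large cup's rim.
- cup_small: Small, tall round steel cup, open at the top, straight sides: outer diameter 42 mm, height 78 mm, wall 3 mm, floor 4 mm. Loose, 80 g. Origin: centre of its underside; z up. Seated in the medium cup (inner diameter 56 mm) its origin is 4 mm above the medium cup's and its rim stands 26 mm above the medium cup's rim.
- chest: Small pine chest, 160 mm deep (x) by 200 mm wide (y), 95 mm high including the shut lid, which overhangs 5 mm all round. Fixed. Origin: centre of its underside; its front, with the tray, faces its own -x; z up.
- tray: The pull-out tray in the lower part of the chest's front, with a row of white candles in it. Its front panel is 174 mm wide and runs from 11 to 57 mm above the tiles. It slides straight out along the chest's -x, up to 110 mm, and a spring pulls it back shut: about 3 N when shut, rising 0.5 N per 10 mm. It starts shut. Origin: at the chest's origin when shut; axes as the chest's.
- tray_front (a point): Centre of the outer face of the tray's front panel, 34 mm above the tiles; moves with the tray. Flush with the chest's front (80 mm from the chest's origin) when shut. Axes as the chest's.
- tray_handle (a point): Middle of the tray's steel bow handle: a level round bar 10 mm thick and 70 mm long across the tray (along the chest's y), 45 mm above the tiles, its centre line 42 mm out from the tray's front face, free space behind, above and below; moves with the tray. Axes as the chest's.
- mark: Marker fixed to the tiles 130 mm right (-y) of the chest's middle line: upright steel plate 4 mm thick (its x), 30 mm wide (y), top at 60 mm, on a 30 x 34 x 6 mm foot. Axes parallel to the chest's. Origin: centre of its underside, in the plate's mid-plane. The tray is at the mark when its front face lies in this plane, 45 to 85 mm out from shut (varies).
- menorah: Folding steel menorah, 210 mm wide (y), 164 mm high, loose, behind. Origin: centre of its underside. Leave alone.
- jar: Glass jar, 70 mm diameter, 110 mm high, loose. Origin: centre of its underside. Leave alone.
- dreidel: Wooden dreidel lying on its side, about 64 mm long (x), 28 mm square, loose. Origin: under the middle of its square part. Leave alone.
- lighter: Grey plastic lighter lying flat, 78 mm long (x), 24 mm wide, 12 mm high, loose. Origin: centre of its underside. Leave alone.
- matchbox: Card matchbox, 65 x 110 x 20 mm (x, y, z), loose. Origin: centre of its underside. Leave alone.
Not all that is in view belongs to the job. Leave any green or orange look-alike of the cup_large alone.

How it is judged (in metres and radians):
On the way, in this order (a step that is already met when the one before it is completed fails the run):
1. the three cups are nested in size order, seated, upright and let go, with the tray still shut (horizontal distance between cup_medium and cup_large below 0.011 m and z of cup_medium in the frame of cup_large between 0.001 and 0.007 m and horizontal distance between cup_small and cup_medium below 0.011 m and z of cup_small in the frame of cup_medium between 0.001 and 0.007 m and height (world z) of cup_large below 0.006 m and angle between each of cup_large, cup_medium, cup_small's own z axis and vertical below 0.1 rad and linear speed of each of cup_large, cup_medium, cup_small below 0.02 m/s and contact force between the arm and cup_large below 0.2 N and contact force between the arm and cup_medium below 0.2 N and contact force between the arm and cup_small below 0.2 N and x of tray_front in the frame of chest above -0.0865 m), for 0.2 s.
2. the fingers hold the tray with its front face level with the marker (x of tray_front in the frame of mark between -0.007 and 0.007 m and contact force between the fingers and tray above 1.5 N and linear speed of tray below 0.01 m/s and contact force between tray and cup_large below 0.3 N and contact force between tray and cup_medium below 0.3 N and contact force between tray and cup_small below 0.3 N), for 0.3 s.
At the end, for the whole second after the job is handed in: Cups nested and untouched: axes within 11 mm, within 3 mm of fully down, within 0.1 rad of upright, large cup on the tiles; tray front within 7 mm of the marker plane and still, fingers bearing on it with over 1.5 N and no cup touching it, all through the last second (all of step 2 and horizontal distance between cup_medium and cup_large below 0.011 m and z of cup_medium in the frame of cup_large between 0.001 and 0.007 m and horizontal distance between cup_small and cup_medium below 0.011 m and z of cup_small in the frame of cup_medium between 0.001 and 0.007 m and height (world z) of cup_large below 0.006 m and angle between each of cup_large, cup_medium, cup_small's own z axis and vertical below 0.1 rad and linear speed of each of cup_large, cup_medium, cup_small below 0.02 m/s and contact force between the arm and cup_large below 0.2 N and contact force between the arm and cup_medium below 0.2 N and contact force between the arm and cup_small below 0.2 N); the arm keeps its last pose, push and grip.
It fails at once if the menorah is shifted by more than 25 mm (distance of menorah from where it was at the start of the episode above 0.025 m).
It fails at once if the jar is shifted by more than 25 mm (distance of jar from where it was at the start of the episode above 0.025 m).
It fails at once if the dreidel is shifted by more than 25 mm (distance of dreidel from where it was at the start of the episode above 0.025 m).
It fails at once if the lighter is shifted by more than 25 mm (distance of lighter from where it was at the start of the episode above 0.025 m).
It fails at once if the matchbox is shifted by more than 25 mm (distance of matchbox from where it was at the start of the episode above 0.025 m).
It also fails if it takes over 64 s, if anything falls off the work surface, if the arm or the gripper's body presses on something with over 40 N, if the wrist force passes 120 N, or if a joint passes its speed limit or range.

ROBOT

A 6-joint arm with a two-finger parallel gripper is mounted at the origin on the work surface. World frame = base frame: x ahead of the robot, y to its left, z up, the work surface at z = 0. Lengths are in m, angles in degrees, forces in N, time in s.
With the tool pointing down it reaches from about 0.35 to 0.875 m from the base axis. Payload 4.2 kg.
Tool frame: the origin (TCP) lies on the mounting face of the last link; the fingertips stand 182 mm ahead of it and the grasp point (between the pads) lies 164 mm ahead of it (r.tcp_to_grasp is the distance from the TCP to the grasp point, in m); z points along the fingers, y is the line along which they close (so a half turn about z gives the same grasp; the last joint's range is limited). The gripper opens to 87 mm and grips with 3 to 60 N. Pads are 19 mm wide; open, the fingers measure 117 mm over their backs; the gripper's body (75 mm by 190 mm) begins 51 mm behind the grasp point.
Start: joints at [14.817, 22.042, 0.453, 0, -68.411, -14.817], TCP at [0.625, 0, 0.405] pointing down, gripper open.
Joint ranges: [-179.83, 179.83], [-69.29, 118.12], [-61.27, 80.66], [-181.25, 117.63], [-171.15, -9.14], [-177.46, 177.46]. Speed limits (degrees/s): [159.86, 159.86, 180, 180, 180, 180].

INTERFACE

Orientations are given as a 3x3 rotation matrix whose columns are the frame's x, y, z axes.
In Python, from station import sense, eyes, r gives the robot as it stands.
- The arm moves only by the tool jog_arm, never from a script. Its argument "increments" is a list of rows, each a list of 4 numbers: the shift along the tool's x, y, z normalised to -1 to 1, where 1 is 0.02 m, then the turn about the tool's z normalised to -1 to 1, where 1 is 0.08 rad. A call has 1 to 10 rows; each row shifts and turns the commanded pose from where the row before left it, along the tool's axes as they then stand; what a row does not reach is not made up. A row lasts 1/10 s, in which the tool goes at most 50 mm and 8.59 degrees, less where a joint would pass 70% of its speed; a pose out of reach is approached as far as the arm can. A call with a number of a shift or a turn outside -1 to 1 is refused whole. A call with a gripper value outside its range is refused whole. "grip" is the finger opening in mm, from 0 to 87, set as the call begins (left out, the last holds). The fingers move at their own pace and stop on an object; the grip force is fixed at half the most. Time passes only in rows, so rows that do not move let the fingers close. It gives the time, the measured TCP pose, the force, the opening and the grip force at its end, in the units of the state.
- sense(): the state, without advancing time (a new reading comes with each control period).
- eyes.capture(name): name is "scene" or "side" or "wrist"; returns the picture (400x640x3 uint8, blue, green, red); there is no depth.
- eyes.get_calibration(name): a dict with "camera_matrix" (3x3 intrinsics, pixels), "k1" (the pictures are not rectified: a ray, as slopes to the right and down, at radius r is drawn at 1 + k1 r^2 times it, then the intrinsics apply), "R" (3x3) and "t" (3): a world point X has camera coordinates R X + t; the wrist camera has in their place "T_tool_cam" (4x4, takes a point from camera to tool coordinates, whose origin is the TCP and whose axes are the flange's). Camera axes: x right, y down, z forward; pixel columns grow to the right and rows downward; lengths in m; the calibration is good to about 2 mm. A picture is of the moment at which its call begins: read the wrist's pose just before it. get_calibration takes no time and is no camera call.
- r.finish_job(): hands the job in; it is judged then, once.
Trained networks look in the newest picture that a camera, given by its name, has taken for a name from the list of things; names that differ only in an ending like _2 or _b are one class to them, and where a whole thing is asked for, a point or a joint stands for the part that bears it (a point fixed in the world has none). Each returns a list of dicts, best first, with "conf" (0 to 1); they miss things now and then, are a little off and sometimes report something else, mostly with a low value. They report only what shows in the picture. A call takes as long as a camera call. They do not tell look-alikes from the thing itself.
- eyes.spot_in(camera, name): "centre" ([x, y, z] in m, in world coordinates, good to about 4 mm: the middle of the surface that is visible of it).
- eyes.outline_of(camera, name): "mask" (400x640 bool, what is visible of it).
The state is a dict: "time_s": time; "joints": joint angles; "joint_velocities": joint speeds; "effort": joint torques, N m; "tcp_pos": TCP position; "ee_rot": TCP orientation; "wrist_force": force on the tool from outside, world axes, zero at the start; "moment": the same for the moment, N m; "gripper_width": opening from 0.0 (shut) to 1.0 (fully open); "gripper_force": force on a finger pad.
Only numpy, scipy, OpenCV 4.12 (cv2) and the standard library are available. Lean on these libraries where they do the work, as an engineer would, in place of code of your own. Each camera call takes 0.05 s, during which the arm holds its last target. There are 200 camera calls.

## Working session

There is one attempt and no reset: what is moved stays moved. The work goes in short steps, Python scripts to look and compute and a tool call to move; the robot and the scene stay as the last step left them, time stands still between calls to the robot, and variables do not carry over. Pictures are saved under pics/ and viewed, at most 10 in all, crops included, and the job is handed in when it is done.

Besides the shell and the picture viewer there is one more tool, called after "Call:" as name(argument=value, ...) on one line, values as JSON. jog_arm: Moves the arm, as the interface text tells. Its arguments: {"type":"object","properties":{"increments":{"type":"array"},"grip":{"type":"number"}},"required":["increments"]}

```bash
ls; mkdir -p pics
cat > h.py <<'E'
import numpy as np, cv2
from station import sense, eyes, r
def snap(c,f):
    im=eyes.capture(c); cv2.imwrite('pics/'+f+'.png',im); return im
def spots(c,names):
    for n in names:
        for d in eyes.spot_in(c,n)[:4]:
            print(c,n,np.round(d['centre'],4),round(d['conf'],2))
def proj(c,X):
    k=eyes.get_calibration(c); p=np.array(k['R'])@np.array(X)+np.array(k['t']); s=p[:2]/p[2]; s=s*(1+k['k1']*(s@s)); K=np.array(k['camera_matrix']); return (K@np.r_[s,1])[:2]
E
python3 - <<'E'
from h import *
s=sense(); print(s['time_s'],s['tcp_pos'],np.round(s['ee_rot'],3).tolist(),r.tcp_to_grasp)
a=snap('scene','s0'); spots('scene',['cup_large','cup_medium','cup_small','chest','tray_front','tray_handle','mark','jar','dreidel','lighter','matchbox','menorah'])
b=snap('side','d0'); spots('side',['cup_large','cup_medium','cup_small','tray_handle','mark'])
for c in ('scene','side'):
    k=eyes.get_calibration(c); print(c, (-np.array(k['R']).T@k['t']).round(3))
print(sense()['time_s'])
E
```

```text
pics
0.0 [6.24784724e-01 3.83324665e-05 4.03670916e-01] [[-0.0, -1.0, -0.002], [-1.0, 0.0, -0.0], [0.0, 0.002, -1.0]] 0.1635
scene cup_large [0.622  0.2009 0.0142] 0.96
scene cup_large [0.6221 0.0644 0.0081] 0.93
scene cup_large [0.6344 0.319  0.0185] 0.86
scene cup_medium [0.5121 0.0438 0.0292] 0.95
scene cup_small [0.484  0.3026 0.0551] 0.86
scene chest [ 0.7464 -0.3504  0.0945] 0.66
scene tray_handle [ 0.6771 -0.0658  0.0239] 0.24
scene mark [ 0.5419 -0.4653  0.0358] 0.6
scene jar [ 0.8187 -0.0292  0.0822] 0.77
scene dreidel [ 0.6779 -0.0638  0.0205] 0.67
scene lighter [0.7709 0.2112 0.0785] 0.36
scene matchbox [0.6829 0.4609 0.0209] 0.9
scene menorah [0.7729 0.2091 0.0735] 0.72
side cup_large [0.641  0.0645 0.0151] 0.94
side cup_large [0.6459 0.1916 0.018 ] 0.74
side cup_large [0.6636 0.3027 0.013 ] 0.63
side cup_large [ 0.5358 -0.461   0.0256] 0.41
side cup_medium [0.4723 0.0448 0.0317] 0.73
side tray_handle [ 0.6283 -0.3381  0.0437] 0.93
side mark [ 0.536  -0.4619  0.0303] 0.87
scene [ 1.334 -0.196  0.812]
side [-0.465 -0.126  0.91 ]
0.95
```

View pics/s0.png

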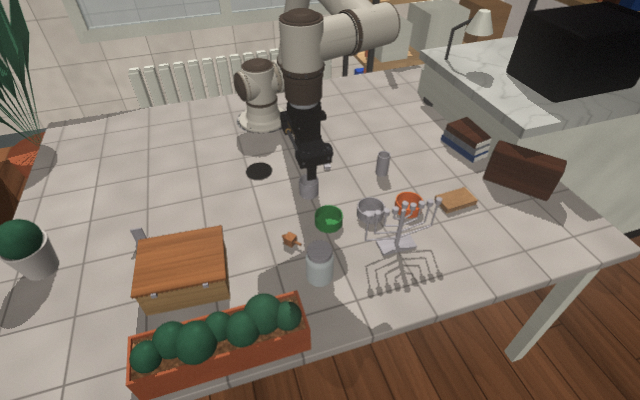

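View pics/d0.png

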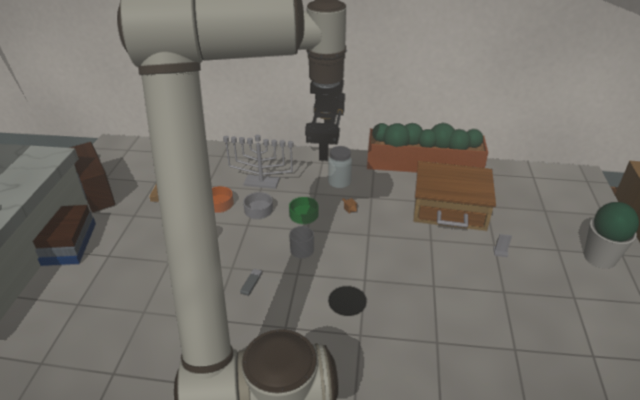

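The scene picture shows the steel large cup at (370,210), with green at (328,218) and orange at (407,204) as look-alikes. The medium cup is at (309,187), the small cup at (383,163), and the menorah is behind the large cup. The side picture shows the chest handle at (453,222), the mark at (503,244) and the lighter at (250,282). I'll fit the cup silhouettes for positions and look at an enlarged crop of the candidates.

```bash
cat >> h.py <<'E'
from scipy.optimize import minimize
DIM=dict(cup_large=(.041,.034),cup_medium=(.031,.056),cup_small=(.021,.078))
def cam(c,s=None):
    k=eyes.get_calibration(c); K=np.array(k['camera_matrix']); k1=k['k1']
    if 'R' in k: R,t=np.array(k['R']),np.array(k['t'])
    else:
        s=s or sense(); T=np.eye(4); T[:3,:3]=s['ee_rot']; T[:3,3]=s['tcp_pos']; M=np.linalg.inv(T@np.array(k['T_tool_cam'])); R,t=M[:3,:3],M[:3,3]
    def P(X):
        p=np.atleast_2d(X)@R.T+t; q=p[:,:2]/p[:,2:]; q=q*(1+k1*(q**2).sum(1,keepdims=True)); return q@K[:2,:2].T+K[:2,2]
    return P
def fitcup(P,mask,name,x0,z0=0.):
    rad,h=DIM[name]; a=np.linspace(0,2*np.pi,40)
    pts=np.r_[np.c_[rad*np.cos(a),rad*np.sin(a),0*a+z0],np.c_[rad*np.cos(a),rad*np.sin(a),0*a+h+z0]]
    m=mask.astype(np.uint8)
    def f(xy):
        u=P(pts+np.r_[xy,0]); hull=cv2.convexHull((u*16).astype(np.int32))
        im=np.zeros(m.shape,np.uint8); cv2.fillConvexPoly(im,hull,1,shift=4)
        return -(im&m).sum()/max(1,(im|m).sum())
    res=minimize(f,x0,method='Nelder-Mead',options=dict(initial_simplex=np.array(x0)+[[0,0],[.02,0],[0,.02]]))
    return res.x,-res.fun
def cups(c,names,s=None):
    s=s or sense(); im=eyes.capture(c); P=cam(c,s)
    for n in names:
        for d in eyes.outline_of(c,n)[:4]:
            m=d['mask']
            if m.sum()<20: continue
            v,u=np.nonzero(m); cu=np.array([u.mean(),v.mean()])
            # start: invert projection for plane z=h/2
            z=DIM[n][1]/2
            x0=minimize(lambda q:((P([q[0],q[1],z])[0]-cu)**2).sum(),[.55,.15],method='Nelder-Mead').x
            x,q=fitcup(P,m,n,x0); print(c,n,cu.round(),np.median(im[m],0),'xy',x.round(4),'iou',round(q,2),'conf',round(d['conf'],2))
    return im
E
python3 - <<'E'
from h import *
s=sense(); im=cups('scene',DIM); cups('side',DIM)
w=cups('wrist',DIM,s)
big=cv2.resize(im[140:260,270:480],None,fx=3,fy=3,interpolation=cv2.INTER_CUBIC); print(big.shape)
cv2.imwrite('pics/c1.png',big); cv2.imwrite('pics/w1.png',w)
print(eyes.get_calibration('wrist'))
E
```

```text
scene cup_large [329. 219.] [55. 92. 53.] xy [0.6693 0.1481] iou -0.0 conf 0.74
scene cup_large [409. 203.] [ 55.  85. 155.] xy [0.682  0.4027] iou -0.0 conf 0.6
scene cup_medium [308. 188.] [108. 108. 112.] xy [0.5027 0.1185] iou -0.0 conf 0.64
scene cup_small [383. 163.] [112. 112. 117.] xy [0.4799 0.3614] iou -0.0 conf 0.54
side cup_large [258. 205.] [102. 102. 103.] xy [0.6459 0.3239] iou -0.0 conf 0.88
side cup_large [303. 210.] [54. 81. 50.] xy [0.6817 0.1811] iou -0.0 conf 0.77
side cup_large [222. 199.] [ 58.  83. 133.] xy [0.6619 0.4341] iou -0.0 conf 0.6
side cup_medium [302. 242.] [78. 78. 79.] xy [0.4934 0.1214] iou -0.0 conf 0.71
wrist cup_large [319. 224.] [ 35. 102.  21.] xy [0.7163 0.0921] iou -0.0 conf 0.91
wrist cup_large [314. 295.] [84. 86. 88.] xy [0.7145 0.1032] iou -0.0 conf 0.72
wrist cup_medium [435. 217.] [86. 88. 90.] xy [0.49   0.1198] iou -0.0 conf 0.69
wrist cup_small [438. 391.] [73. 73. 75.] xy [0.5042 0.2725] iou -0.0 conf 0.84
(360, 630, 3)
{'camera_matrix': array([[297.14649008,   0.        , 323.6534213 ],
       [  0.        , 297.14649008, 200.96673632],
       [  0.        ,   0.        ,   1.        ]]), 'k1': -0.05216367694306563, 'T_tool_cam': array([[ 8.19976417e-04, -9.68759599e-01, -2.48000335e-01,
         6.78331886e-02],
       [ 9.99999083e-01,  1.06172471e-03, -8.41048626e-04,
        -4.13237004e-04],
       [ 1.07808201e-03, -2.47999418e-01,  9.68759581e-01,
         1.95720621e-02],
       [ 0.00000000e+00,  0.00000000e+00,  0.00000000e+00,
         1.00000000e+00]])}h.py:28: RuntimeWarning: overflow encountered in scalar negative
  return -(im&m).sum()/max(1,(im|m).sum())
```

View pics/c1.png

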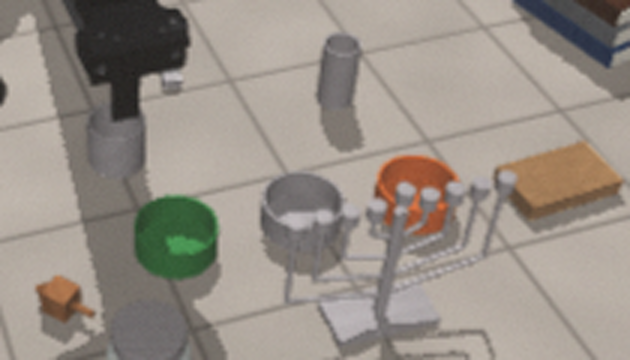

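View pics/w1.png

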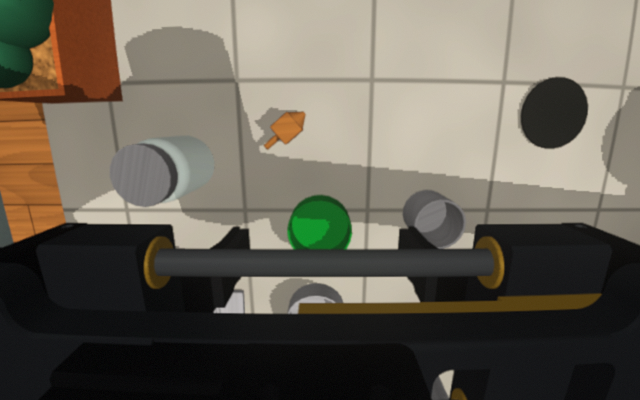

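The crop shows the grey steel cup at crop (301,210), between the green cup at (176,237) and the orange cup at (417,195). So steel at scene (370,210) is cup_large. The wrist view shows the green cup at (320,226) and the medium cup at (433,217). My IoU calculation had a uint8 overflow, so I'll fix that.

```bash
sed -i 's|return -(im&m).sum()/max(1,(im.m).sum())|i,u_=int((im\&m).astype(int).sum()),int((im\|m).astype(int).sum()); return -i/max(1,u_)|' h.py
python3 - <<'E'
from h import *
cups('scene',DIM); cups('side',DIM); spots('side',['lighter','chest','tray_front','tray_handle','mark'])
b=eyes.capture('side'); cv2.imwrite('pics/c2.png',cv2.resize(b[155:290,230:520],None,fx=2.7,fy=2.7,interpolation=cv2.INTER_CUBIC))
E
```

```text
scene cup_large [328. 219.] [55. 92. 53.] xy [0.6359 0.0642] iou 0.94 conf 0.96
scene cup_large [409. 202.] [ 54.  84. 156.] xy [0.6538 0.311 ] iou 0.53 conf 0.81
scene cup_large [370. 209.] [110.  109.5 114. ] xy [0.6404 0.1911] iou 0.73 conf 0.74
scene cup_medium [309. 187.] [109. 109. 113.] xy [0.4931 0.0483] iou 0.86 conf 0.86
scene cup_small [383. 163.] [112. 112. 116.] xy [0.4717 0.3092] iou 0.92 conf 0.68
side cup_large [222. 199.] [ 58.  83. 134.] xy [0.6519 0.3112] iou 0.68 conf 0.96
side cup_large [303. 210.] [53. 82. 50.] xy [0.6331 0.064 ] iou 0.88 conf 0.95
side cup_large [258. 206.] [102. 102. 103.] xy [0.6341 0.1949] iou 0.87 conf 0.66
side cup_medium [301. 242.] [78. 78. 79.] xy [0.4882 0.045 ] iou 0.92 conf 0.89
side lighter [0.3492 0.1459 0.0097] 0.83
side chest [ 0.6441 -0.3461  0.0907] 0.71
side tray_front [ 0.6281 -0.3387  0.0437] 0.73
side tray_handle [ 0.6261 -0.3361  0.0428] 0.9
side mark [ 0.6246 -0.3406  0.0457] 0.57
side mark [ 0.5347 -0.4641  0.0255] 0.53
```

View pics/c2.png

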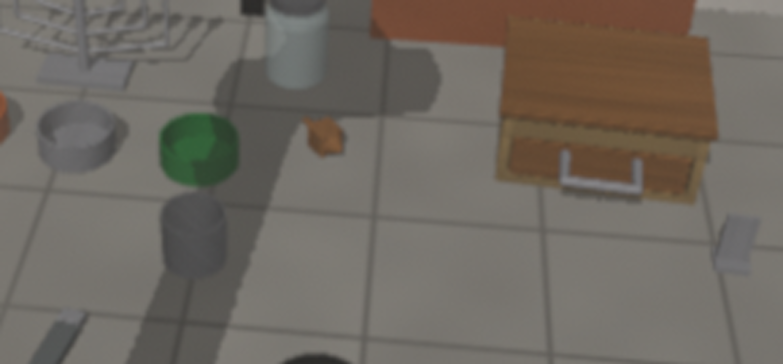

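The crop confirms the grey steel cup at crop (77,135) beside the green one, with medium at (193,237). The handle is at (602,187) and the mark at (737,243). Next I'll centre the wrist camera and turn it so that one picture shows all three cups.

Call:
jog_arm(increments=[[-0.75, 0, 0, 0], [-0.75, 0, 0, 0], [-0.75, 0, 0, 0], [-0.75, 0, 0, 0], [-0.75, 0, 0, 0], [-0.75, 0, 0, 0], [-0.75, 0, 0, 0], [-0.75, 0, 0, 0], [-0.75, 0, 0, 0], [-0.75, 0, 0, 0]], grip=87)

```text
time_s: 3.25
tcp_pos: [0.625, 0.1513, 0.4048]
ee_rot: [[-0.0, -1.0, 0.0], [-1.0, 0.0, -0.0], [0.0, -0.0, -1.0]]
wrist_force: [-0.9, 0.2, -0.7]
gripper_width: 1.003
gripper_force: 0.0
```

Call:
jog_arm(increments=[[0, 0, 0, 1], [0, 0, 0, 1], [0, 0, 0, 1], [0, 0, 0, 1], [0, 0, 0, 1], [0, 0, 0, 1], [0, 0, 0, 1], [0, 0, 0, 1], [0, 0, 0, 1], [0, 0, 0, 1]])

```text
time_s: 4.25
tcp_pos: [0.625, 0.1506, 0.4047]
ee_rot: [[-0.72, -0.694, -0.0], [-0.694, 0.72, -0.0], [0.0, 0.0, -1.0]]
wrist_force: [0.7, -0.9, 0.7]
gripper_width: 0.997
gripper_force: 0.0
```

Call:
jog_arm(increments=[[0, 0, 0, 1], [0, 0, 0, 1], [0, 0, 0, 1], [0, 0, 0, 1], [0, 0, 0, 1], [0, 0, 0, 1], [0, 0, 0, 1], [0, 0, 0, 1], [0, 0, 0, 1], [0, 0, 0, 0.63]])

```text
time_s: 5.25
tcp_pos: [0.625, 0.1506, 0.4047]
ee_rot: [[-1.0, 0.002, -0.0], [0.002, 1.0, -0.0], [0.0, -0.0, -1.0]]
wrist_force: [0.2, -0.4, -0.1]
gripper_width: 0.995
gripper_force: 0.0
```

Run:
```python
from h import *
s=sense(); print(s['time_s'],s['tcp_pos'].round(4),s['ee_rot'].round(3).tolist())
w=cups('wrist',DIM,s); cv2.imwrite('pics/w2.png',w)
```

```text
5.25 [0.625  0.1506 0.4047] [[-1.0, 0.002, -0.0], [0.002, 1.0, -0.0], [0.0, -0.0, -1.0]]
wrist cup_large [253. 185.] [33. 96. 23.] xy [0.6317 0.0623] iou 0.96 conf 0.77
wrist cup_large [451. 200.] [  0.  76. 177.] xy [0.6514 0.3124] iou 0.97 conf 0.74
wrist cup_large [474.  39.] [69. 71. 73.] xy [0.447  0.3154] iou 0.57 conf 0.66
wrist cup_large [358. 190.] [142. 143. 146.] xy [0.6375 0.193 ] iou 0.94 conf 0.59
wrist cup_medium [227.  60.] [90. 91. 93.] xy [0.49   0.0452] iou 0.93 conf 0.57
wrist cup_small [475.  39.] [69. 71. 73.] xy [0.469  0.3085] iou 0.95 conf 0.76
```

View pics/w2.png

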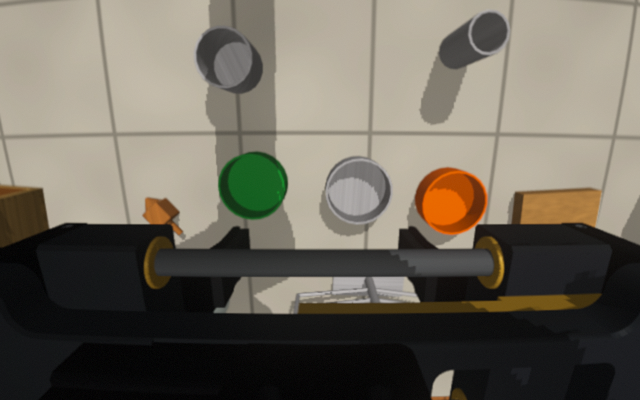

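The wrist view shows large at (358,190), medium at (229,60) and small at (475,39), with green at (253,185) and orange at (451,200). The fits agree with the other cameras to within about 3 mm. I'll go to the medium cup.

Call:
jog_arm(increments=[[0.675, -0.525, 0.525, 0], [0.675, -0.525, 0.525, 0], [0.675, -0.525, 0.525, 0], [0.675, -0.525, 0.525, 0], [0.675, -0.525, 0.525, 0], [0.675, -0.525, 0.525, 0], [0.675, -0.525, 0.525, 0], [0.675, -0.525, 0.525, 0], [0.675, -0.525, 0.525, 0], [0.675, -0.525, 0.525, 0]])

```text
time_s: 6.45
tcp_pos: [0.4896, 0.0447, 0.2996]
ee_rot: [[-1.0, -0.001, 0.001], [-0.001, 1.0, 0.0], [-0.001, 0.0, -1.0]]
wrist_force: [0.1, 1.7, 0.3]
gripper_width: 1.002
gripper_force: 0.0
```

Call:
jog_arm(increments=[[0, 0, 0, 0], [0, 0, 0.83, 0], [0, 0, 0.83, 0], [0, 0, 0.83, 0], [0, 0, 0.83, 0], [0, 0, 0.83, 0], [0, 0, 0, 0], [0, 0, 0, 0]])

```text
time_s: 7.25
tcp_pos: [0.4909, 0.0455, 0.2172]
ee_rot: [[-1.0, -0.001, 0.001], [-0.001, 1.0, 0.0], [-0.001, 0.0, -1.0]]
wrist_force: [-0.1, -0.1, 0.2]
gripper_width: 0.999
gripper_force: 0.0
```

Call:
jog_arm(increments=[[0, 0, 0, 0], [0, 0, 0, 0], [0, 0, 0, 0], [0, 0, 0, 0], [0, 0, 0, 0], [0, 0, 0, 0]], grip=50)

```text
time_s: 7.85
tcp_pos: [0.4902, 0.045, 0.2172]
ee_rot: [[-1.0, -0.0, 0.001], [-0.0, 1.0, 0.0], [-0.001, 0.0, -1.0]]
wrist_force: [-0.5, 0.0, 4.2]
gripper_width: 0.711
gripper_force: 30.0
```

Call:
jog_arm(increments=[[0, 0, -0.8, 0], [0, 0, -0.9, 0], [0, 0, -0.9, 0], [0, 0, -0.9, 0], [0, 0, 0, 0]])

```text
time_s: 8.35
tcp_pos: [0.4906, 0.0451, 0.2886]
ee_rot: [[-1.0, -0.001, 0.004], [-0.001, 1.0, 0.002], [-0.004, 0.002, -1.0]]
wrist_force: [0.6, 0.4, -1.5]
gripper_width: 0.71
gripper_force: 30.0
```

Call:
jog_arm(increments=[[-0.735, 0.74, 0, 0], [-0.735, 0.74, 0, 0], [-0.735, 0.74, 0, 0], [-0.735, 0.74, 0, 0], [-0.735, 0.74, 0, 0], [-0.735, 0.74, 0, 0], [-0.735, 0.74, 0, 0], [-0.735, 0.74, 0, 0], [-0.735, 0.74, 0, 0], [-0.735, 0.74, 0, 0]])

```text
time_s: 9.35
tcp_pos: [0.6371, 0.1935, 0.2844]
ee_rot: [[-1.0, -0.0, -0.003], [-0.0, 1.0, -0.001], [0.003, -0.001, -1.0]]
wrist_force: [-0.3, -0.0, -1.5]
gripper_width: 0.712
gripper_force: 30.0
```

Call:
jog_arm(increments=[[0, 0, 0, 0], [0, 0, 0, 0], [0, 0, 0, 0], [0, 0, 0, 0]])

```text
time_s: 9.75
tcp_pos: [0.6365, 0.1925, 0.2864]
ee_rot: [[-1.0, 0.0, -0.001], [0.0, 1.0, -0.0], [0.001, -0.0, -1.0]]
wrist_force: [0.7, 0.0, -1.2]
gripper_width: 0.704
gripper_force: 30.0
```

Run:
```python
from h import *
s=sense(); print(s['tcp_pos'].round(4))
for c in ('scene','side','wrist'):
    im=eyes.capture(c); P=cam(c,s)
    for n,z in (('cup_medium',.069),('cup_large',0)):
        for d in eyes.outline_of(c,n)[:4]:
            x,q=fitcup(P,d['mask'],n,[.637,.193],z)
            if q>.3: print(c,n,x.round(4),round(q,2),round(d['conf'],2),np.median(im[d['mask']],0))
```

```text
[0.6365 0.1925 0.2864]
scene cup_medium [0.6376 0.195 ] 0.83 0.61 [111. 110. 115.]
scene cup_large [0.6399 0.1942] 0.6 0.63 [108. 107. 111.]
side cup_medium [0.6365 0.1954] 0.9 0.63 [96. 96. 97.]
side cup_large [0.6363 0.1941] 0.84 0.91 [98. 97. 98.]
wrist cup_medium [0.6347 0.1919] 0.7 0.66 [121. 122. 125.]
```

Call:
jog_arm(increments=[[0, 0, 0.7, 0], [0, 0, 0.7, 0], [0, 0, 0.7, 0], [0, 0, 0.5, 0], [0, 0, 0.35, 0], [0, 0, 0.25, 0], [0, 0, 0, 0], [0, 0, 0, 0]])

```text
time_s: 11.0
tcp_pos: [0.6372, 0.1931, 0.2231]
ee_rot: [[-1.0, -0.0, 0.001], [-0.0, 1.0, 0.0], [-0.001, 0.0, -1.0]]
wrist_force: [-0.8, -0.6, -1.0]
gripper_width: 0.708
gripper_force: 30.0
```

Call:
jog_arm(increments=[[0, 0, 0.1, 0], [0, 0, 0, 0]])

```text
time_s: 11.2
tcp_pos: [0.6372, 0.1931, 0.2213]
ee_rot: [[-1.0, -0.0, 0.002], [-0.0, 1.0, 0.001], [-0.002, 0.001, -1.0]]
wrist_force: [0.3, -0.2, -0.7]
gripper_width: 0.71
gripper_force: 30.0
```

Call:
jog_arm(increments=[[0, 0, 0, 0], [0, 0, 0, 0], [0, 0, 0, 0], [0, 0, 0, 0], [0, 0, -0.5, 0], [0, 0, -0.8, 0], [0, 0, -1, 0], [0, 0, -1, 0], [0, 0, -0.7, 0]], grip=84)

```text
time_s: 12.1
tcp_pos: [0.6372, 0.1931, 0.3032]
ee_rot: [[-1.0, -0.001, 0.003], [-0.001, 1.0, 0.001], [-0.003, 0.001, -1.0]]
wrist_force: [-0.5, -0.2, -0.0]
gripper_width: 0.964
gripper_force: 0.0
```

Call:
jog_arm(increments=[[0.84, 0.58, 0, 0], [0.84, 0.58, 0, 0], [0.84, 0.58, 0, 0], [0.84, 0.58, 0, 0], [0.84, 0.58, 0, 0], [0.84, 0.58, 0, 0], [0.84, 0.58, 0, 0], [0.84, 0.58, 0, 0], [0.84, 0.58, 0, 0], [0.84, 0.58, 0, 0]])

```text
time_s: 13.1
tcp_pos: [0.4682, 0.3093, 0.3012]
ee_rot: [[-1.0, -0.0, 0.0], [-0.0, 1.0, 0.0], [-0.0, 0.0, -1.0]]
wrist_force: [-1.5, 0.6, 0.2]
gripper_width: 0.965
gripper_force: 0.0
```

Run:
```python
from h import *
s=sense(); print(s['tcp_pos'].round(4))
for c in ('scene','side','wrist'):
    im=eyes.capture(c); P=cam(c,s)
    for n,z,x0 in (('cup_medium',.004,[.637,.193]),('cup_large',0,[.637,.193]),('cup_small',0,[.469,.308])):
        for d in eyes.outline_of(c,n)[:4]:
            x,q=fitcup(P,d['mask'],n,x0,z)
            if q>.3: print(c,n,x.round(4),round(q,2),round(d['conf'],2))
```

```text
[0.4682 0.3093 0.3012]
scene cup_medium [0.6282 0.1998] 0.71 0.59
scene cup_large [0.6122 0.2102] 0.62 0.46
scene cup_small [0.4714 0.3123] 0.91 0.57
side cup_medium [0.6446 0.1969] 0.71 0.94
side cup_large [0.637 0.193] 0.44 0.56
side cup_small [0.4697 0.3114] 0.85 0.74
wrist cup_small [0.4675 0.3096] 0.97 0.88
```

Call:
jog_arm(increments=[[0, 0, 0.8, 0], [0, 0, 0.8, 0], [0, 0, 0.8, 0], [0, 0, 0.75, 0], [0, 0, 0, 0]])

```text
time_s: 14.2
tcp_pos: [0.4685, 0.3083, 0.2357]
ee_rot: [[-1.0, 0.0, -0.003], [0.0, 1.0, -0.003], [0.003, -0.003, -1.0]]
wrist_force: [0.0, -1.2, 0.3]
gripper_width: 0.966
gripper_force: 0.0
```

Call:
jog_arm(increments=[[0, 0, 0, 0], [0, 0, 0, 0], [0, 0, 0, 0], [0, 0, 0, 0], [0, 0, 0, 0], [0, 0, 0, 0], [0, 0, 0, 0]], grip=30)

```text
time_s: 14.9
tcp_pos: [0.469, 0.309, 0.2379]
ee_rot: [[-1.0, -0.0, 0.0], [-0.0, 1.0, 0.0], [-0.0, 0.0, -1.0]]
wrist_force: [-0.3, 0.5, 0.4]
gripper_width: 0.473
gripper_force: 30.0
```

Call:
jog_arm(increments=[[0, 0, -0.8, 0], [0, 0, -1, 0], [0, 0, -1, 0], [0, 0, -1, 0], [0, 0, -0.7, 0], [0, 0, 0, 0]])

```text
time_s: 15.5
tcp_pos: [0.4692, 0.3093, 0.3298]
ee_rot: [[-1.0, -0.001, 0.003], [-0.001, 1.0, 0.003], [-0.003, 0.003, -1.0]]
wrist_force: [0.5, 0.0, -0.4]
gripper_width: 0.47
gripper_force: 30.0
```

Run:
```python
from h import *
s=sense(); print(s['tcp_pos'].round(4),s['gripper_width'])
z=s['tcp_pos'][2]-.238
for c in ('scene','side','wrist'):
    im=eyes.capture(c); P=cam(c,s)
    for n,z,x0 in (('cup_medium',.004,[.637,.193]),('cup_large',0,[.637,.193]),('cup_small',z,[.469,.308])):
        for d in eyes.outline_of(c,n)[:4]:
            x,q=fitcup(P,d['mask'],n,x0,z)
            if q>.3: print(c,n,x.round(4),round(q,2),round(d['conf'],2))
    if c=='scene': A=im[160:260,310:440]
    if c=='wrist': B=im
A=cv2.resize(A,(520,400),interpolation=cv2.INTER_CUBIC); 
cv2.imwrite('pics/m3.png',A)
```

```text
[0.4692 0.3093 0.3298] 0.4704275545225919
scene cup_medium [0.6245 0.2035] 0.66 0.71
scene cup_small [0.4731 0.31  ] 0.81 0.55
side cup_medium [0.6414 0.1953] 0.71 0.56
side cup_medium [0.6094 0.1796] 0.37 0.42
side cup_large [0.6344 0.1945] 0.44 0.58
side cup_small [0.4641 0.3088] 0.87 0.9
wrist cup_small [0.4694 0.3096] 0.65 0.68
```

View pics/m3.png

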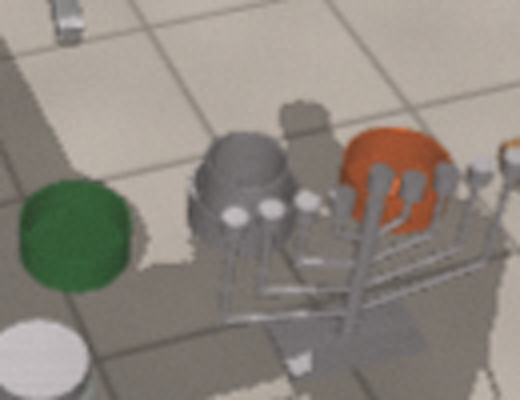

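The medium cup sits in the large one, at crop (243,190), upright and about concentric. I'll carry the small cup over it.

Call:
jog_arm(increments=[[-0.84, -0.58, 0, 0], [-0.84, -0.58, 0, 0], [-0.84, -0.58, 0, 0], [-0.84, -0.58, 0, 0], [-0.84, -0.58, 0, 0], [-0.84, -0.58, 0, 0], [-0.84, -0.58, 0, 0], [-0.84, -0.58, 0, 0], [-0.84, -0.58, 0, 0], [-0.84, -0.58, 0, 0]])

```text
time_s: 17.1
tcp_pos: [0.6376, 0.1925, 0.3276]
ee_rot: [[-1.0, -0.0, -0.0], [-0.0, 1.0, -0.0], [0.0, -0.0, -1.0]]
wrist_force: [0.7, 0.9, -0.9]
gripper_width: 0.474
gripper_force: 30.0
```

Call:
jog_arm(increments=[[0, 0, 0, 0], [0, 0, 0, 0], [0, 0, 0, 0]])

```text
time_s: 17.4
tcp_pos: [0.6365, 0.1933, 0.3276]
ee_rot: [[-1.0, -0.001, -0.001], [-0.001, 1.0, -0.0], [0.001, -0.0, -1.0]]
wrist_force: [0.3, 0.4, -0.9]
gripper_width: 0.471
gripper_force: 30.0
```

Run:
```python
from h import *
s=sense(); print(s['tcp_pos'].round(4))
z0=s['tcp_pos'][2]-.238
for c in ('scene','side','wrist'):
    im=eyes.capture(c); P=cam(c,s)
    for n,z,x0 in (('cup_medium',.004,[.637,.193]),('cup_large',0,[.637,.193]),('cup_small',z0,[.637,.193])):
        for d in eyes.outline_of(c,n)[:4]:
            x,q=fitcup(P,d['mask'],n,x0,z)
            if q>.3: print(c,n,x.round(4),round(q,2),round(d['conf'],2))
```

```text
[0.6365 0.1933 0.3276]
scene cup_medium [0.6307 0.1967] 0.65 0.66
side cup_medium [0.6436 0.1981] 0.68 0.8
side cup_large [0.6344 0.1946] 0.44 0.86
side cup_small [0.639  0.1943] 0.82 0.8
wrist cup_medium [0.6347 0.1935] 0.46 0.84
wrist cup_small [0.636  0.1929] 0.64 0.72
```

Call:
jog_arm(increments=[[0, 0, 0.7, 0], [0, 0, 0.7, 0], [0, 0, 0.7, 0], [0, 0, 0.6, 0], [0, 0, 0.5, 0], [0, 0, 0.4, 0], [0, 0, 0.25, 0], [0, 0, 0.15, 0], [0, 0, 0, 0], [0, 0, 0, 0]])

```text
time_s: 19.0
tcp_pos: [0.6371, 0.1931, 0.2483]
ee_rot: [[-1.0, -0.001, 0.001], [-0.001, 1.0, 0.0], [-0.001, 0.0, -1.0]]
wrist_force: [1.2, 0.0, -1.1]
gripper_width: 0.475
gripper_force: 30.0
```

Call:
jog_arm(increments=[[0, 0, 0.1, 0], [0, 0, 0, 0]])

```text
time_s: 19.2
tcp_pos: [0.637, 0.1931, 0.246]
ee_rot: [[-1.0, -0.0, 0.001], [-0.0, 1.0, 0.0], [-0.001, 0.0, -1.0]]
wrist_force: [0.3, 0.1, -1.8]
gripper_width: 0.472
gripper_force: 30.0
```

Call:
jog_arm(increments=[[0, 0, 0, 0], [0, 0, 0, 0], [0, 0, 0, 0], [0, 0, 0, 0], [0, 0, -0.5, 0], [0, 0, -1, 0], [0, 0, -1, 0], [0, 0, -1, 0], [0, 0, -1, 0], [0, 0, -1, 0]], grip=65)

```text
time_s: 20.2
tcp_pos: [0.6369, 0.1929, 0.3576]
ee_rot: [[-1.0, -0.0, 0.001], [-0.0, 1.0, 0.0], [-0.001, 0.0, -1.0]]
wrist_force: [-0.1, -0.5, -0.6]
gripper_width: 0.748
gripper_force: 0.0
```

Call:
jog_arm(increments=[[0, -1, -0.3, 0], [0, -1, -0.3, 0], [0, -1, -0.3, 0], [0, -1, -0.3, 0], [0, -1, -0.3, 0], [0, -1, -0.3, 0], [0, -1, -0.3, 0], [0, -1, -0.3, 0], [0, -1, 0, 0], [0, -1, 0, 0]])

```text
time_s: 21.2
tcp_pos: [0.6369, -0.0089, 0.4042]
ee_rot: [[-1.0, 0.0, 0.0], [0.0, 1.0, 0.0], [-0.0, 0.0, -1.0]]
wrist_force: [1.0, -0.1, 0.4]
gripper_width: 0.746
gripper_force: 0.0
```

Call:
jog_arm(increments=[[0, -1, 0, 0], [0, -1, 0, 0], [0, -1, 0, 0], [0, -1, 0, 0], [0, -1, 0, 0], [0, -1, 0, 0], [0, -1, 0, 0], [0, -1, 0, 0], [0, -1, 0, 0], [0, -1, 0, 0]])

```text
time_s: 22.2
tcp_pos: [0.6366, -0.2089, 0.4038]
ee_rot: [[-1.0, 0.0, -0.0], [0.0, 1.0, 0.0], [0.0, 0.0, -1.0]]
wrist_force: [0.4, -0.7, 0.5]
gripper_width: 0.749
gripper_force: 0.0
```

Call:
jog_arm(increments=[[0, -1, 0, 0], [0, -1, 0, 0], [0, -1, 0, 0], [0, -1, 0, 0], [0, -1, 0, 0], [0, 0, 0, 0], [0, 0, 0, 0]])

```text
time_s: 22.9
tcp_pos: [0.637, -0.3079, 0.4034]
ee_rot: [[-1.0, 0.001, -0.0], [0.001, 1.0, 0.0], [0.0, 0.0, -1.0]]
wrist_force: [0.6, 0.6, 0.1]
gripper_width: 0.75
gripper_force: 0.0
```

Run:
```python
from h import *
s=sense(); print(s['time_s'],s['tcp_pos'].round(4),s['ee_rot'].round(3).tolist())
w=snap('wrist','w4'); P=cam('wrist',s)
spots('wrist',['tray_handle','mark'])
print('pred handle',P([.626,-.338,.045]),'mark',P([.535,-.464,.03]))
for n in ('tray_handle','mark'):
    for d in eyes.outline_of('wrist',n)[:2]:
        v,u=np.nonzero(d['mask']); print(n,d['conf'],u.min(),u.max(),v.min(),v.max())
c=eyes.capture('scene')[140:260,310:460]; 
cv2.imwrite('pics/m4.png',np.hstack([cv2.resize(w,(480,300)),cv2.resize(c,(320,300),interpolation=cv2.INTER_CUBIC)]))
np.save('w4pose.npy',dict(p=s['tcp_pos'],R=s['ee_rot']),allow_pickle=True)
```

```text
22.9 [ 0.637  -0.3079  0.4034] [[-1.0, 0.001, -0.0], [0.001, 1.0, 0.0], [0.0, 0.0, -1.0]]
wrist tray_handle [ 0.6226 -0.3448  0.0468] 0.86
wrist mark [ 0.6628 -0.0731  0.0268] 0.63
wrist mark [ 0.5414 -0.4595  0.0076] 0.58
pred handle [[297.72452611 174.92239437]] mark [[187.5225471   94.52335643]]
tray_handle 0.64 220 370 135 187
mark 0.74 161 211 89 115
```

View pics/m4.png

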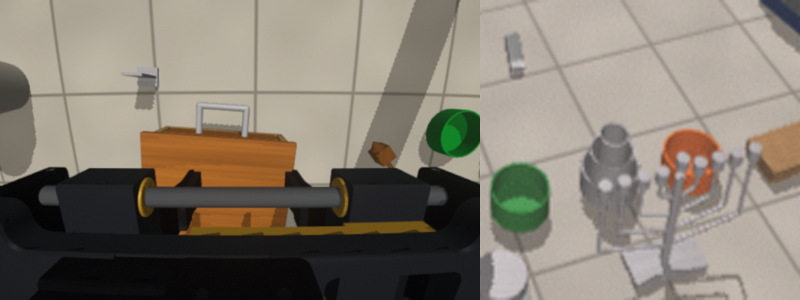

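The right-hand view shows the nested stack, stepped and upright, at (610,165). The left-hand wrist view shows the handle bar near full-image (297,140) and the mark near (195,100). I'll take one crop for precise pixel positions.

Run:
```python
from h import *
w=cv2.imread('pics/w4.png')[70:200,150:410]
w=cv2.resize(w,None,fx=3,fy=3,interpolation=cv2.INTER_CUBIC); cv2.imwrite('pics/c5.png',w); print(w.shape)
```

```text
(390, 780, 3)
```

View pics/c5.png

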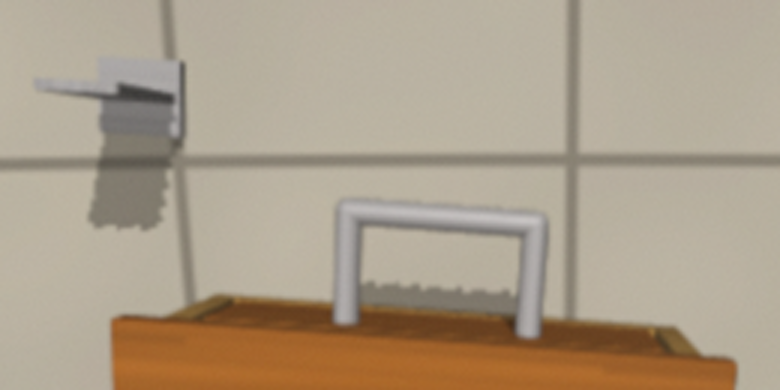

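The crop shows the bar's centre line from (348,211) to (536,222), the lid's front edge from (113,318) to (735,362), and the plate's top edge from (40,83) to (113,90). I'll back-project these.

Run:
```python
from h import *
p=np.load('w4pose.npy',allow_pickle=True).item(); s=dict(tcp_pos=p['p'],ee_rot=p['R']); P=cam('wrist',s)
def bp(x,y,z):
    t=np.array([150+(x+.5)/3-.5,70+(y+.5)/3-.5])
    return minimize(lambda q:((P([*q,z])[0]-t)**2).sum(),[.6,-.34],method='Nelder-Mead',options=dict(xatol=1e-5,fatol=1e-6)).x
hl,hr=bp(348,211,.045),bp(536,222,.045); ll,lr=bp(113,318,.095),bp(735,362,.095); ml,mr=bp(40,83,.06),bp(113,90,.06)
fl,fr=bp(100,57,.006),bp(183,62,.006)
for n,a,b in (('handle',hl,hr),('lid',ll,lr),('plate',ml,mr),('footedge',fl,fr)):
    d=b-a; print(n,a.round(4),b.round(4),'mid',((a+b)/2).round(4),'len',np.linalg.norm(d).round(4),'yaw',np.degrees(np.arctan2(-d[0],d[1])).round(2))
d=lr-ll; yaw=np.arctan2(-d[0],d[1]); ex=np.array([np.cos(yaw),np.sin(yaw)])
lm=(ll+lr)/2; h=(hl+hr)/2
front=lm+.005*ex; print('front from lid',front,'from handle',h+.042*ex,'handle off along x vs front',(h-front)@ex, 'lateral',(h-front)@[-ex[1],ex[0]])
for nm,f in (('lid',front),('handle',h+.042*ex)): print('pull',nm,(f-(ml+mr)/2)@ex)
# foot based: foot 34 along x (4 edges?)
for c in ('side',):
    Q=cam(c); print(Q([*h,.045]))
spots('side',['mark'])
```

```text
handle [ 0.5863 -0.3732] [ 0.5905 -0.3029] mid [ 0.5884 -0.3381] len 0.0705 yaw -3.4
lid [ 0.6182 -0.4436] [ 0.6332 -0.2373] mid [ 0.6257 -0.3404] len 0.2068 yaw -4.16
plate [ 0.5403 -0.4776] [ 0.5431 -0.4515] mid [ 0.5417 -0.4645] len 0.0262 yaw -6.22
footedge [ 0.5257 -0.4795] [ 0.5282 -0.4454] mid [ 0.5269 -0.4625] len 0.0342 yaw -4.21
front from lid [ 0.63068137 -0.34078336] from handle [ 0.63028827 -0.34109663] handle off along x vs front -0.04236934754783544 lateral -0.00034095755637479153
pull lid 0.07975602335269304
pull handle 0.07938667580485761
[[452.75707585 223.34206345]]
side mark [ 0.5381 -0.4638  0.0269] 0.59
side mark [ 0.627  -0.337   0.0399] 0.31
```

The measurements agree: chest yaw is about -4°, the handle is at (0.588, -0.338), and the pull is about 80 mm. I'll position over the handle, narrow the opening and turn.

Call:
jog_arm(increments=[[0.486, -0.302, 0, 0], [0.486, -0.302, 0, 0], [0.486, -0.302, 0, 0], [0.486, -0.302, 0, 0], [0.486, -0.302, 0, 0], [0, 0, 0, -1], [0, 0, 0, -1], [0, 0, 0, -1], [0, 0, 0, -1], [0, 0, 0, -1]], grip=26)

```text
time_s: 24.25
tcp_pos: [0.5879, -0.3377, 0.4039]
ee_rot: [[-0.92, -0.392, 0.0], [-0.392, 0.92, -0.0], [-0.0, -0.0, -1.0]]
wrist_force: [0.4, 0.1, 0.0]
gripper_width: 0.3
gripper_force: 0.0
```

Call:
jog_arm(increments=[[0, 0, 0, -1], [0, 0, 0, -1], [0, 0, 0, -1], [0, 0, 0, -1], [0, 0, 0, -1], [0, 0, 0, -1], [0, 0, 0, -1], [0, 0, 0, -1], [0, 0, 0.5, -1], [0, 0, 0.5, -1]])

```text
time_s: 25.25
tcp_pos: [0.5879, -0.3377, 0.384]
ee_rot: [[-0.359, -0.933, 0.001], [-0.933, 0.359, -0.0], [-0.0, -0.001, -1.0]]
wrist_force: [-0.4, 0.4, -0.2]
gripper_width: 0.301
gripper_force: 0.0
```

Call:
jog_arm(increments=[[0, 0, 0.5, -1], [0, 0, 0.5, -1], [0, 0, 0.5, -1], [0, 0, 0.5, -0.76], [0, 0, 0.5, 0], [0, 0, 0.5, 0], [0, 0, 0.5, 0], [0, 0, 0.5, 0], [0, 0, 0, 0], [0, 0, 0, 0]])

```text
time_s: 26.25
tcp_pos: [0.5887, -0.3372, 0.3036]
ee_rot: [[-0.07, -0.998, -0.0], [-0.998, 0.07, -0.0], [0.0, 0.0, -1.0]]
wrist_force: [-0.5, -0.2, 0.6]
gripper_width: 0.295
gripper_force: 0.0
```

Run:
```python
from h import *
s=sense(); print(s['time_s'],s['tcp_pos'].round(4),s['ee_rot'].round(3).tolist(),s['joints'])
im=eyes.capture('side'); spots('side',['tray_handle'])
im=cv2.resize(im[140:270,390:530],(560,520),interpolation=cv2.INTER_CUBIC); cv2.imwrite('pics/c6.png',im)
```

```text
26.25 [ 0.5887 -0.3372  0.3036] [[-0.07, -0.998, -0.0], [-0.998, 0.07, -0.0], [0.0, 0.0, -1.0]] [-1.61812871e+01  3.15859566e+01  1.09457316e+00  1.94494214e-02
 -5.95264094e+01  1.21850799e+01]
side tray_handle [ 0.6294 -0.3399  0.0426] 0.63
```

Call:
jog_arm(increments=[[0, 0, 0.7, 0], [0, 0, 0.7, 0], [0, 0, 0.7, 0], [0, 0, 0.7, 0], [0, 0, 0.5, 0], [0, 0, 0.25, 0], [0, 0, 0.2, 0], [0, 0, 0, 0]])

```text
time_s: 27.15
tcp_pos: [0.5886, -0.3372, 0.2284]
ee_rot: [[-0.07, -0.998, -0.0], [-0.998, 0.07, 0.0], [-0.0, 0.0, -1.0]]
wrist_force: [0.3, 0.8, -0.1]
gripper_width: 0.3
gripper_force: 0.0
```

Call:
jog_arm(increments=[[0, 0, 0.3, 0], [0, 0, 0.3, 0], [0, 0, 0, 0]])

```text
time_s: 27.45
tcp_pos: [0.5882, -0.337, 0.2158]
ee_rot: [[-0.07, -0.998, -0.002], [-0.998, 0.07, 0.001], [-0.001, 0.002, -1.0]]
wrist_force: [0.3, -0.1, -0.3]
gripper_width: 0.297
gripper_force: 0.0
```

Call:
jog_arm(increments=[[0, 0, 0, 0], [0, 0, 0, 0], [0, 0, 0, 0], [0, 0, 0, 0], [0, 0, 0, 0]], grip=0)

```text
time_s: 27.95
tcp_pos: [0.5882, -0.3372, 0.217]
ee_rot: [[-0.07, -0.998, -0.001], [-0.998, 0.07, 0.0], [-0.0, 0.001, -1.0]]
wrist_force: [-1.7, 0.2, 2.3]
gripper_width: 0.1
gripper_force: 30.0
```

Call:
jog_arm(increments=[[0, 0.2, 0, 0], [0, 0.4, 0, 0], [0, 0.4, 0, 0], [0, 0.4, 0, 0], [0, 0.4, 0, 0], [0, 0.4, 0, 0], [0, 0.4, 0, 0], [0, 0.4, 0, 0], [0, 0.4, 0, 0], [0, 0.4, 0, 0]])

```text
time_s: 28.95
tcp_pos: [0.5135, -0.3316, 0.217]
ee_rot: [[-0.069, -0.998, 0.005], [-0.998, 0.069, -0.001], [0.001, -0.005, -1.0]]
wrist_force: [7.4, 0.4, -3.6]
gripper_width: 0.105
gripper_force: 30.0
```

Call:
jog_arm(increments=[[0, 0.15, 0, 0], [0, 0.03, 0, 0], [0, 0, 0, 0], [0, 0, 0, 0], [0, 0, 0, 0]])

```text
time_s: 29.45
tcp_pos: [0.51, -0.3314, 0.217]
ee_rot: [[-0.069, -0.998, 0.004], [-0.998, 0.069, -0.001], [0.001, -0.004, -1.0]]
wrist_force: [6.6, 0.8, -3.5]
gripper_width: 0.101
gripper_force: 30.0
```

Run:
```python
from h import *
s=sense(); print(s['time_s'],s['tcp_pos'].round(4),s['wrist_force'].round(2),s['gripper_width'])
im=eyes.capture('side'); sc=eyes.capture('scene'); w=snap('wrist','w7')
cv2.imwrite('pics/m7.png',np.hstack([cv2.resize(im[150:280,390:530],(400,371),interpolation=cv2.INTER_CUBIC),cv2.resize(sc[190:330,90:240],(398,371),interpolation=cv2.INTER_CUBIC)]))
# expected: tray front line at top z=.057 and plate line in side image
ex=np.array([.9976,-.0698]); ey=np.array([.0698,.9976]); m=np.array([.5417,-.4645]); Q=cam('side')
for l in (0,.043,.130,.217): 
    X=m+ey*l; q=Q([*X,.057 if l else .06])[0]; print(l,q.round(1),((q-[390,150])*[400/140,371/130]).round())
```

```text
29.45 [ 0.51   -0.3314  0.217 ] [ 6.65  0.77 -3.52] 0.10135521416406885
0 [505.8 234.6] [331. 242.]
0.043 [488.2 233.4] [281. 238.]
0.13 [453.3 229.1] [181. 226.]
0.217 [418.9 224.9] [ 83. 214.]
```

View pics/m7.png

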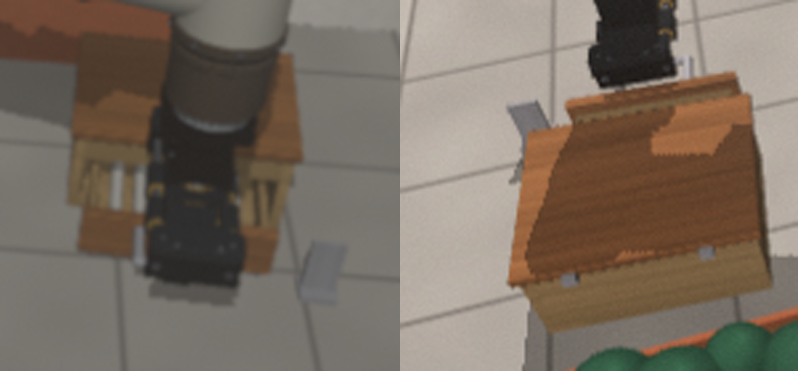

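The side crop shows the tray out at (180,230) with its candles visible, and the fingers on the handle beside the plate at (325,270). I'll check the front panel's lower edge numerically.

Run:
```python
from h import *
im=eyes.capture('side').astype(int); Q=cam('side')
ex=np.array([.9976,-.0698]); ey=np.array([.0698,.9976]); m=np.array([.5417,-.4645])
for l in (.053,.056,.060,.200,.207):   # lateral positions clear of gripper
    for dx in (-.007,0,.007):
        a=Q([*(m+ey*l+ex*dx),.011])[0]; b=Q([*(m+ey*l+ex*dx),.057])[0]; print(l,dx,'bottom',a.round(1),'top',b.round(1))
    u=int(round(a[0])); sat=im[:,u,2]-im[:,u,0]; print(u,list(zip(range(218,252),sat[218:252])))
```

```text
0.053 -0.007 bottom [480.8 248.1] top [484.3 234.7]
0.053 0 bottom [480.7 246.3] top [484.2 232.9]
0.053 0.007 bottom [480.5 244.5] top [484.  231.1]
481 [(218, np.int64(39)), (219, np.int64(40)), (220, np.int64(40)), (221, np.int64(40)), (222, np.int64(39)), (223, np.int64(38)), (224, np.int64(37)), (225, np.int64(37)), (226, np.int64(35)), (227, np.int64(36)), (228, np.int64(36)), (229, np.int64(44)), (230, np.int64(53)), (231, np.int64(55)), (232, np.int64(52)), (233, np.int64(48)), (234, np.int64(45)), (235, np.int64(44)), (236, np.int64(45)), (237, np.int64(45)), (238, np.int64(46)), (239, np.int64(45)), (240, np.int64(43)), (241, np.int64(43)), (242, np.int64(45)), (243, np.int64(45)), (244, np.int64(45)), (245, np.int64(32)), (246, np.int64(15)), (247, np.int64(8)), (248, np.int64(7)), (249, np.int64(8)), (250, np.int64(8)), (251, np.int64(9))]
0.056 -0.007 bottom [479.6 248. ] top [483.1 234.6]
0.056 0 bottom [479.5 246.2] top [482.9 232.8]
0.056 0.007 bottom [479.4 244.3] top [482.8 231. ]
479 [(218, np.int64(25)), (219, np.int64(25)), (220, np.int64(25)), (221, np.int64(26)
[... 2495 characters left out ...]
(218, np.int64(36)), (219, np.int64(35)), (220, np.int64(36)), (221, np.int64(37)), (222, np.int64(40)), (223, np.int64(46)), (224, np.int64(50)), (225, np.int64(52)), (226, np.int64(49)), (227, np.int64(47)), (228, np.int64(46)), (229, np.int64(46)), (230, np.int64(45)), (231, np.int64(45)), (232, np.int64(46)), (233, np.int64(47)), (234, np.int64(49)), (235, np.int64(48)), (236, np.int64(44)), (237, np.int64(38)), (238, np.int64(22)), (239, np.int64(9)), (240, np.int64(8)), (241, np.int64(8)), (242, np.int64(8)), (243, np.int64(8)), (244, np.int64(8)), (245, np.int64(8)), (246, np.int64(7)), (247, np.int64(9)), (248, np.int64(8)), (249, np.int64(9)), (250, np.int64(9)), (251, np.int64(9))]
```

The panel is short by about 1–3 mm, so I'll pull 2 mm more and hold.

Call:
jog_arm(increments=[[0, 0.1, 0, 0], [0, 0, 0, 0], [0, 0, 0, 0], [0, 0, 0, 0], [0, 0, 0, 0], [0, 0, 0, 0], [0, 0, 0, 0]])

```text
time_s: 30.35
tcp_pos: [0.5081, -0.3312, 0.217]
ee_rot: [[-0.069, -0.998, 0.005], [-0.998, 0.069, -0.001], [0.001, -0.005, -1.0]]
wrist_force: [6.4, 1.3, -3.5]
gripper_width: 0.105
gripper_force: 30.0
```

Run:
```python
from h import *
s=sense(); print(s['time_s'],s['tcp_pos'].round(4),s['wrist_force'].round(2),s['gripper_force'])
print(r.finish_job())
```

```text
30.35 [ 0.5081 -0.3312  0.217 ] [ 6.36  1.25 -3.46] 29.995146095752716
the job is handed in; nothing more can be done
None
```

I handed the job in at 30.4 s: the three cups are nested upright, and the gripper is holding the tray about 80 mm out, within about 2 mm of the marker plane by my measurement; no verdict came back.

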